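# Load the embossing die, shut the clamshell holder and pin it under pressure

## Task

Take the embossing die that lies with its brass engraved face up and, keeping that face up, seat it flat in the pocket of the open green clamshell holder; then swing the hinged lid down over it. Take the red-handled locking pin from its wooden stand and push it down through the hole in the lid into the hole of the base until its collar bears on the lid and the sprung lid is fully shut. Finish while still holding the pin and pressing on it alone, so that it keeps the lid shut; leave the other die, the jar and the screwdriver where they are.

Things in the scene. Friction and masses are not known exactly. Their poses are not given: they have to be found in the camera images.
- jig: Green steel base of the clamshell die holder, fixed to the bench, 110 (x) by 150 (y) by 30 mm high, with low bolt-down feet (8 mm high, bolt heads to 13 mm) reaching 74 mm to either side in x. Origin: centre of its underside, on the bench. Its z is up; its y points from the pin-hole end to the hinge end; its x runs along the hinge.
- jig_pocket (a point): Centre of the floor of the square die pocket in the base (60 by 60 mm, 8.5 mm deep, open upward, floor 21.5 mm above the bench; 8 mm towards the hinge from the middle of the base). Axes as the base.
- jig_hole (a point): Centre, at the level of the base's top face (30 mm above the bench), of the square 15 by 15 mm pin hole, which goes right through the base; 58 mm from the base's middle, away from the hinge. Axes as the base. Two brass spring plungers, 10 mm across, stand 8 mm out of the top face, 21 mm from the hole towards the hinge and 38 mm to either side.
- hinge (a point): Middle of the lid's hinge axis, at the +y edge of the base, level with its top face (30 mm above the bench), 133 mm from the pin hole and 67 mm from the pocket centre. The axis runs along the base's x.
- lid (a joint): Lid angle, rad: 0 = fully shut, flat on the base; 1.57 = upright; 1.9 = stop. The stiff hinge (0.3 N m friction) keeps the lid where it is left: push it over and down from its outer side, near its free edge. Spring plungers in the base meet it at 0.07 rad and lift it back to about 0.05 rad when let go; holding it fully shut takes about 4 to 8 N at the pin hole.
- lid_hole (a point): Centre of the lid's 15 by 15 mm pin hole (outlined in red) on the lid's outer face, 133 mm from the hinge; moves with the lid. Lid shut: 10 mm above jig_hole, 40 mm above the bench.
- lid_edge (a point): Middle of the lid's free edge (moves with the lid), 150 mm from the hinge, mid-thickness. The lid is an aluminium plate 100 mm wide, 10 mm thick, 0.28 kg; its inner face lies in the plane of the hinge axis. A 52 by 52 mm window centred 67 mm from the hinge lets the die's boss through (7.5 mm proud when shut); the plain strip between window and pin hole, 93 to 125 mm from the hinge, is free to press on.
- die_center (a point): The die to load, 0.3 kg: round steel flange 56 mm across, 8 mm thick (lower edge chamfered 2 mm), on it a brass boss 40 mm across, 18 mm high, whose top is the engraved face; 26 mm high in all. Point on its axis half-way up, 13 mm above its underside; z points out of the engraved face. Grasp the boss. Loaded, its flange fills the pocket and its underside is on the pocket floor.
- spare_center (a point): The other die, same shape but lying the other way up (flat steel flange on top, brass boss underneath). Not to be used or moved. Point on its axis half-way up, 13 mm above the bench.
- pin_center (a point): Locking pin, 0.09 kg, upright in the stand, 68 mm long: steel shank 12 mm across, 34 mm long with 5 mm tapered tip; collar 26 mm across, 4 mm thick; above it a red round handle 20 mm across, 30 mm high. Point on the axis half-way up, at the collar's underside, 34 mm above the tip; z points to the handle. In the stand the collar rests on the stand's top, 40 mm above the bench.
- stand: Wooden block 60 by 60 by 40 mm high, fixed to the bench, with a 15 by 15 mm hole right through, for the pin. Origin: centre of its underside.
- jar_center (a point): Brown glass jar with black lid, 56 mm across, 70 mm high; a bystander. Point on its axis half-way up.
- driver_grip (a point): Handle of a yellow screwdriver, 190 mm long, lying on the bench; a bystander. Its x runs along the shaft towards the blade.
Mind the look-alikes: they are no part of the job. What is shaped like the part that bears die_center but blue is not meant.

How it is judged:
On the way, in this order (a step that is already met when the one before it is completed fails the run):
1. the die lies flat in the pocket, engraved face up, released, the lid still open (horizontal distance between die_center and jig_pocket below 0.005 m and z of die_center in the frame of jig_pocket below 0.016 m and angle between die_center's own z axis and vertical below 0.06 rad and value of joint lid above 0.8 rad and contact force between the fingers and die below 0.5 N), for 0.2 s.
2. the lid has been swung down over the die (value of joint lid below 0.12 rad and horizontal distance between die_center and jig_pocket below 0.005 m and z of die_center in the frame of jig_pocket below 0.016 m and angle between die_center's own z axis and vertical below 0.06 rad), for 0.1 s.
At the end, for the whole second after the job is handed in: Die in the pocket face up (5 mm off centre at most, within 3 mm of the floor, 0.06 rad); lid below 0.02 rad; pin upright (0.1 rad), within 5 mm of the hole axis, collar within 4 mm of the shut lid, held by the fingers (over 2 N) and bearing on the holder (over 2.5 N), fingers off lid and base (horizontal distance between die_center and jig_pocket below 0.005 m and z of die_center in the frame of jig_pocket below 0.016 m and angle between die_center's own z axis and vertical below 0.06 rad and value of joint lid below 0.02 rad and horizontal distance between pin_center and jig_hole below 0.005 m and z of pin_center in the frame of jig_hole below 0.014 m and angle between pin_center's own z axis and vertical below 0.1 rad and contact force between pin and jig above 2.5 N and contact force between the fingers and pin above 2 N and contact force between the fingers and jig below 1 N and linear speed of each of pin, die below 0.05 m/s); the arm keeps its last pose, push and grip.
It fails at once if the other die was moved more than 30 mm (distance of spare_center from where it was at the start of the episode above 0.03 m).
It fails at once if the jar was moved more than 30 mm (distance of jar_center from where it was at the start of the episode above 0.03 m).
It fails at once if the screwdriver was moved more than 30 mm (distance of driver_grip from where it was at the start of the episode above 0.03 m).
It also fails if it takes over 61 s, if anything falls off the work surface, if the arm or the gripper's body presses on something with over 40 N, if the wrist force passes 120 N, or if a joint passes its speed limit or range.

## Robot

A 6-joint arm with a two-finger parallel gripper is mounted at the origin on the work surface. World frame = base frame: x ahead of the robot, y to its left, z up, the work surface at z = 0. Lengths are in m, angles in rad, forces in N, time in s.
With the tool pointing down it reaches from about 0.25 to 0.725 m from the base axis. Payload 4 kg.
Tool frame: the origin (TCP) lies on the centre line of the jaws, within the pads' length; the fingertips stand env.tcp_to_tips ahead of it and the grasp point (between the pads) lies 11 mm behind it (env.tcp_to_tips is the distance from the TCP to the fingertips, in m); z points along the fingers, y is the direction in which the jaws open and shut (so a half turn about z gives the same grasp; the last joint's range is limited). The gripper opens to 85 mm and grips with 20 to 120 N. Pads are 22 mm wide; open, the fingers measure 114 mm over their backs; the gripper's body (76 mm by 85 mm) begins 54 mm behind the grasp point. The pads swing forward as they close: fully open they stand 13 mm farther back than shut.
Start: joints at [-1.16, 0.241, 0.005, 1.335, 0, 1.571], TCP at [0.2, -0.458, 0.239] pointing down, gripper open.
Joint ranges: [-2.72, 2.72], [-1.05, 1.87], [-1.09, 1.28], [-1.99, 2.15], [-1.42, 1.44], [-3.14, 3.14]. Speed limits (rad/s): [2.79, 2.79, 3.14, 3.14, 3.14, 3.14].

## Interface

Orientations are given as a 3x3 rotation matrix whose columns are the frame's x, y, z axes.
In Python, from station import monitor, snapshot, order, env gives the robot as it stands.
- The arm moves only by the tool play_rows, never from a script. Its argument "rows" is a list of rows, each an object with "xyz": the shift along the world's x, y, z in cm, a list of three; "angular": the turn, a rotation vector about the world's x, y, z in rad, a list of three; "claw": the gripper command: -1 is shut, 1 is fully open, values between are in proportion. A call has exactly 10 rows; each row is the pose to reach, as a shift and turn from the pose measured when the call began; what a row does not reach only later rows make up. A row lasts 1/10 s, in which the tool goes at most 50 mm and 8.59 degrees, less where a joint would pass 70% of its speed; a pose out of reach is approached as far as the arm can. A call with a gripper value outside its range is refused whole. The fingers move at their own pace and stop on an object; "force" is the grip in N (left out, the last holds). Time passes only in rows, so rows that repeat a pose let the fingers close, or fill a call up. It gives the time, the measured TCP pose, the force and the opening at its end, in the units of the state.
- monitor.read_state(): the state, without advancing time (a new reading comes with each control period).
- snapshot(name): name is "scene" or "top" or "wrist"; returns a dict with "pixels" (420x560x3 uint8, red, green, blue), "range_z" (420x560 float32, m along the optical axis (not along the pixel's ray), 0 where there is no reading), "K" (3x3 intrinsics, pixels), "distortion" ([k1, k2, p1, p2, k3] as OpenCV has them; the pictures are not rectified), "pose" (4x4, takes a point from camera to world coordinates). Camera axes: x right, y down, z forward; pixel columns grow to the right and rows downward; lengths in m; the calibration is good to about 2 mm. A picture is of the moment at which its call begins.
- order.sign_off(): hands the job in, once; it reports no verdict.
The state is a dict: "clock": time; "q": joint angles; "joint_vel": joint speeds; "joint_torque": joint torques, N m; "tcp_pos": TCP position; "tool_rot": TCP orientation; "ft_force": force on the tool from outside, world axes, zero at the start; "ft_torque": the same for the moment, N m; "finger_gap": finger opening in m.
Only numpy, scipy, OpenCV 4.12 (cv2) and the standard library are available. Lean on these libraries where they do the work, as an engineer would, in place of code of your own. Each camera call takes 0.05 s, during which the arm holds its last target. There are 200 camera calls.

## Working session

There is one attempt and no reset: what is moved stays moved. The work goes in short steps, Python scripts to look and compute and a tool call to move; the robot and the scene stay as the last step left them, time stands still between calls to the robot, and variables do not carry over. Pictures are saved under pics/ and viewed, about 8 in all and at most 12, crops included, and the job is handed in when it is done.

Besides the shell and the picture viewer there is one more tool, called after ">>>" by a JSON object that holds its "method" and its "body", one argument or row to a line. play_rows: Moves the arm, as the interface text tells. Its arguments: {"type":"object","properties":{"rows":{"type":"array","items":{"type":"object","properties":{"xyz":{"type":"array","items":{"type":"number"}},"angular":{"type":"array","items":{"type":"number"}},"claw":{"type":"number"}}}},"force":{"type":"number"}},"required":["rows"]}

```bash
ls; mkdir -p pics
cat > h.py <<'E'
import numpy as np, cv2
from station import monitor, snapshot, order, env
def cloud(s):
    h,w=s["range_z"].shape
    u,v=np.meshgrid(np.arange(w),np.arange(h))
    p=cv2.undistortPoints(np.stack([u,v],-1).reshape(-1,1,2).astype(np.float64),s["K"],np.array(s["distortion"],float)).reshape(h,w,2)
    z=s["range_z"][...,None].astype(float)
    c=np.concatenate([p*z,z],-1)
    T=s["pose"]
    P=c@T[:3,:3].T+T[:3,3]
    P[s["range_z"]<=0]=np.nan
    return P
def save(s,n,crop=None,scale=1):
    im=s["pixels"][:,:,::-1]
    if crop: im=im[crop[0]:crop[1],crop[2]:crop[3]]
    cv2.imwrite("pics/"+n+".png",cv2.resize(im,None,fx=scale,fy=scale))
E
python3 - <<'E'
from h import *
st=monitor.read_state(); print({k:np.round(v,3) for k,v in st.items()}); print(env.tcp_to_tips)
import pickle
d={}
for n in("scene","top"):
    s=snapshot(n); d[n]=s; print(n,np.round(s["pose"],3).tolist())
pickle.dump(d,open("d.pkl","wb"))
im=np.concatenate([cv2.resize(d[n]["pixels"],None,fx=1.4,fy=1.4) for n in d],0)
save(d["top"],"top",scale=1.42);save(d["scene"],"scene",scale=1.42)
E
```

```text
pics
{'clock': np.float64(0.0), 'q': array([-1.16 ,  0.241,  0.004,  1.335, -0.   ,  1.571]), 'joint_vel': array([-0.002,  0.   , -0.   , -0.001, -0.   ,  0.   ]), 'joint_torque': array([-0.0000e+00, -3.7232e+01,  2.5241e+01,  1.7000e-02, -0.0000e+00,
        0.0000e+00]), 'tcp_pos': array([ 0.199, -0.458,  0.238]), 'tool_rot': array([[ 0.917,  0.399, -0.001],
       [ 0.399, -0.917,  0.002],
       [-0.   , -0.002, -1.   ]]), 'ft_force': array([-0.195, -0.717, -0.262]), 'ft_torque': array([0.04 , 0.013, 0.009]), 'finger_gap': np.float64(0.086)}
0.008
scene [[0.676, 0.467, -0.57, 1.127], [0.737, -0.418, 0.532, -0.556], [0.011, -0.779, -0.627, 0.731], [0.0, 0.0, 0.0, 1.0]]
top [[0.031, -0.995, 0.099, 0.45], [-1.0, -0.031, 0.002, -0.0], [0.001, -0.099, -0.995, 0.962], [0.0, 0.0, 0.0, 1.0]]
```

View pics/top.png

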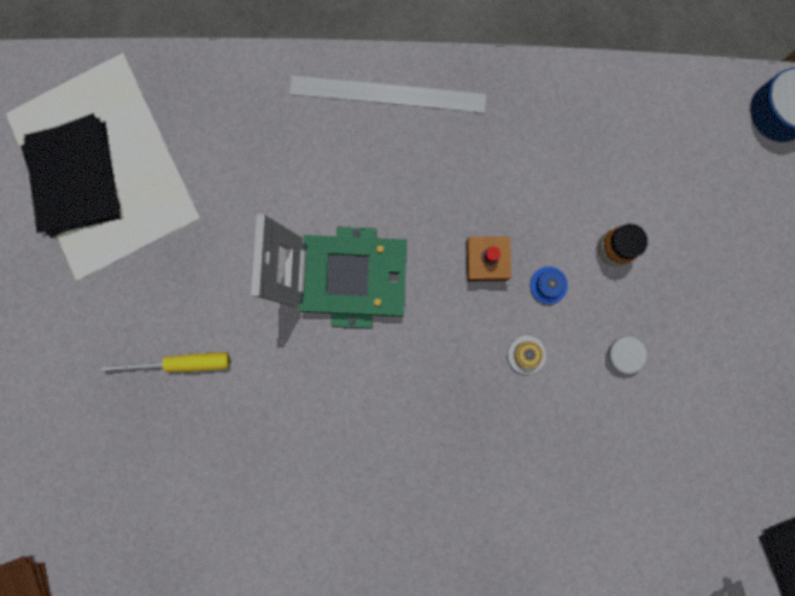

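View pics/scene.png

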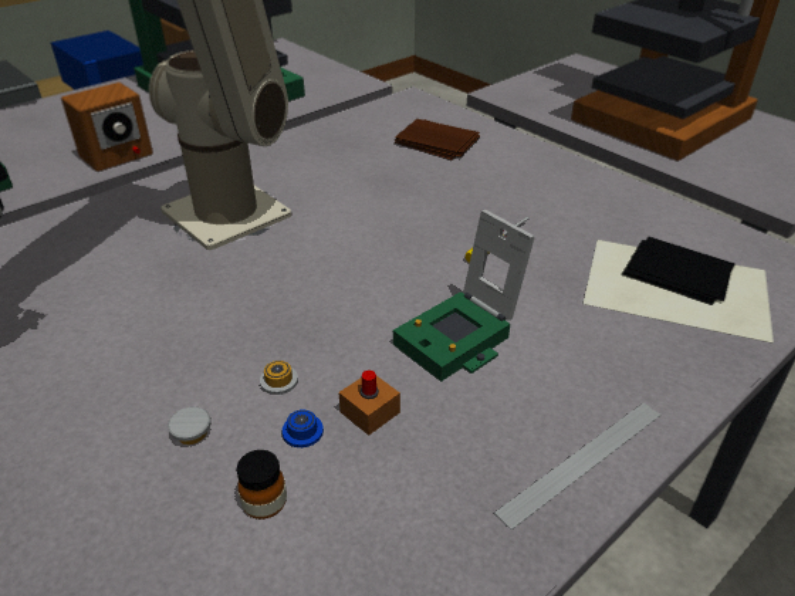

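The top view shows the brass die at about (527,355), the blue look-alike at (549,286) and the spare at (628,356). The pin and stand are at (490,257) and the jig at (353,276), with its hinge to the left (+y) and the lid a bit past upright. The jar is at (627,240) and the driver at (195,363). Next I'll measure them.

Run:
```python
from h import *
import pickle
d=pickle.load(open("d.pkl","rb"))
for n in d:
    s=d[n]; P=cloud(s); hsv=cv2.cvtColor(s["pixels"],cv2.COLOR_RGB2HSV); H,S,V=[hsv[...,i].astype(int) for i in range(3)]
    X,Y,Z=P[...,0],P[...,1],P[...,2]
    print(n,"bench z",np.nanmedian(Z[(X>.35)&(X<.6)&(abs(Y)<.25)]))
    W=(X>.25)&(X<.75)&(abs(Y)<.45)
    def rep(nm,m):
        q=P[m&W]; 
        if len(q): print(nm,len(q),"med",np.round(np.median(q,0),4),"min",np.round(np.percentile(q,2,0),4),"max",np.round(np.percentile(q,98,0),4))
    g=(H>60)&(H<90)&(S>100)
    rep("green top",g&(abs(Z-.03)<.004))
    m=(g&W&(abs(Z-.03)<.004)); r=cv2.minAreaRect((P[m][:,:2]*1000).astype(np.float32)); print(r)
    dark=(abs(Z-.0215)<.003)&(X>.4)&(S<80)
    rep("pocket",dark)
    rep("brass",(H>12)&(H<28)&(S>100)&(Z>.015)&(Z<.033)&(Y<-.05))
    rep("red",((H<6)|(H>174))&(S>180)&(V>100)&(Z>.04)&(Z<.09))
    rep("redtop",((H<6)|(H>174))&(S>180)&(V>100)&(Z>.068)&(Z<.08))
    rep("stand",(Z>.036)&(Z<.0425)&(Y<-.03)&(Y>-.25))
    m=((Z>.036)&(Z<.0425)&(Y<-.03)&(Y>-.25)&W); print(cv2.minAreaRect((P[m][:,:2]*1000).astype(np.float32)))
    rep("gray26",(Z>.022)&(Z<.03)&(S<50)&(Y<-.2))
    rep("flange8",(Z>.005)&(Z<.012)&(S<50)&(Y<-.05))
    rep("jar",(Z>.064)&(Z<.076)&(V<70)&(Y<-.2))
    rep("yellow",(H>24)&(H<34)&(S>150)&(Y>.1))
    rep("lid",(Z>.05)&(Y>.08)&(Y<.35)&(X<.65))
    q=P[(Z>.06)&W&(Y>.05)&(Y<.3)]
    if len(q):
        c=np.median(q,0);u,sv,vt=np.linalg.svd(q-c,full_matrices=False); print("lid plane",c,vt[2],sv)
```

```text
scene bench z -0.0003263747532283867
green top 1657 med [0.5801 0.0429 0.0288] min [ 0.5216 -0.0164  0.0264] max [0.6297 0.1261 0.0314]
((574.7642822265625, 56.49995422363281), (152.68991088867188, 112.7291488647461), 89.38751983642578)
pocket 652 med [0.5595 0.0458 0.0216] min [ 0.4527 -0.3665  0.0188] max [0.658  0.094  0.0244]
brass 475 med [ 0.5927 -0.1804  0.0251] min [ 0.4533 -0.3496  0.0155] max [ 0.6564 -0.1083  0.0326]
red 54 med [ 0.6051 -0.136   0.073 ] min [ 0.5963 -0.1446  0.071 ] max [ 0.6142 -0.1282  0.075 ]
redtop 54 med [ 0.6051 -0.136   0.073 ] min [ 0.5963 -0.1446  0.071 ] max [ 0.6142 -0.1282  0.075 ]
stand 554 med [ 0.614  -0.1443  0.0389] min [ 0.576  -0.166   0.0364] max [ 0.6348 -0.1066  0.0417]
((604.1376953125, -135.70855712890625), (62.35353088378906, 62.49146270751953), 2.176370859146118)
gray26 648 med [ 0.4801 -0.3408  0.0251] min [ 0.4501 -0.3664  0.0225] max [ 0.658  -0.2208  0.0287]
flange8 166 med [ 0.4864 -0.2144  0.0071] min [ 0.4468 -0.3558  0.0052] max [ 0.6573 -0.1723  0.0118]
jar 591 med [ 0.6322 -0.3308  0.0691] min [ 0.6087 -0.3527  0.065 ] m
[... 1057 characters left out ...]
605.2219848632812, -131.83782958984375), (60.10004806518555, 58.95268630981445), 2.057689666748047)
gray26 583 med [ 0.4748 -0.335   0.0252] min [ 0.4486 -0.3621  0.0222] max [ 0.6248 -0.2253  0.029 ]
flange8 270 med [ 0.4708 -0.189   0.0075] min [ 0.4407 -0.3232  0.0051] max [ 0.6354 -0.1403  0.0114]
jar 440 med [ 0.6295 -0.3247  0.0688] min [ 0.6081 -0.3464  0.065 ] max [ 0.6508 -0.3031  0.0719]
yellow 474 med [0.4421 0.2829 0.0234] min [0.4302 0.2393 0.0174] max [0.4548 0.3287 0.0279]
lid 1578 med [0.5756 0.1572 0.1396] min [0.5264 0.1411 0.0539] max [0.6243 0.1732 0.1782]
lid plane [0.5756133  0.15794735 0.14264288] [ 0.0156381   0.98259189 -0.18511789] [1.60678168 1.17668913 0.12789651]
```

>>> {"method": "play_rows", "body": {
  "rows": [
    {"xyz": [3,3,0],"angular": [0,0,0.12],"claw": 1},
    {"xyz": [6.5,6.5,0],"angular": [0,0,0.26],"claw": 1},
    {"xyz": [10,10,0],"angular": [0,0,0.4],"claw": 1},
    {"xyz": [13.5,13.5,-1],"angular": [0,0,0.54],"claw": 1},
    {"xyz": [17,17,-2],"angular": [0,0,0.68],"claw": 1},
    {"xyz": [20.5,20.5,-3],"angular": [0,0,0.82],"claw": 1},
    {"xyz": [24,24,-4],"angular": [0,0,0.96],"claw": 1},
    {"xyz": [27.2,27.1,-4],"angular": [0,0,1.1],"claw": 1},
    {"xyz": [27.2,27.1,-4],"angular": [0,0,1.16],"claw": 1},
    {"xyz": [27.2,27.1,-4],"angular": [0,0,1.16],"claw": 1}
  ]
}}

```text
clock: 1.1
tcp_pos: [0.4719, -0.1854, 0.1976]
tool_rot: [[-0.003, 1.0, -0.004], [1.0, 0.003, 0.0], [0.0, -0.004, -1.0]]
ft_force: [-0.7, 0.2, -0.6]
finger_gap: 0.0855
```

```bash
cat >> h.py <<'E'
def st():
    s=monitor.read_state(); print("t %.2f"%s["clock"],"tcp",np.round(s["tcp_pos"],4),"y",np.round(s["tool_rot"][:,1],3),"z",np.round(s["tool_rot"][:,2],3),"F",np.round(s["ft_force"],1),"gap %.4f"%s["finger_gap"],"q",np.round(s["q"],2)); return s
E
python3 - <<'E'
from h import *
st(); print(env.tcp_to_tips)
s=snapshot("wrist"); save(s,"w1",scale=1.4); P=cloud(s); print(np.round(s["pose"],3).tolist())
hsv=cv2.cvtColor(s["pixels"],cv2.COLOR_RGB2HSV); H,S,V=[hsv[...,i].astype(int) for i in range(3)]
Z=P[...,2]
m=(abs(Z-.0255)<.004)&(abs(P[...,0]-.471)<.04)&(abs(P[...,1]+.187)<.04)
q=P[m]; print(len(q),q.mean(0),cv2.minEnclosingCircle((q[:,:2]*1e3).astype(np.float32)))
m=(Z>.004)&(Z<.012)&(abs(P[...,0]-.471)<.04)&(abs(P[...,1]+.187)<.04)
q=P[m]; print(len(q),q.mean(0),cv2.minEnclosingCircle((q[:,:2]*1e3).astype(np.float32)))
print("bench",np.nanmedian(Z))
E
```

```text
t 1.10 tcp [ 0.4719 -0.1854  0.1976] y [ 1.     0.003 -0.004] z [-0.004  0.    -1.   ] F [-0.7  0.2 -0.6] gap 0.0855 q [-0.37  0.28 -0.05  1.24 -0.    1.19]
0.008
[[1.0, 0.003, -0.003, 0.473], [0.002, -0.945, -0.328, -0.101], [-0.004, 0.328, -0.945, 0.333], [0.0, 0.0, 0.0, 1.0]]
980 [ 0.46911503 -0.19346683  0.02756569] ((469.29449462890625, -194.6895294189453), 20.16510772705078)
716 [ 0.4692785  -0.18731427  0.00902763] ((469.0232849121094, -194.46002197265625), 27.917802810668945)
bench 0.0014452007348073614
```

Run:
```python
from h import *
import pickle
d=pickle.load(open("d.pkl","rb"))
for n in d:
    P=cloud(d[n]); Z=P[...,2]
    for lo,hi in((.0215,.030),(.004,.012)):
        q=P[(Z>lo)&(Z<hi)&(abs(P[...,0]-.471)<.04)&(abs(P[...,1]+.19)<.04)]
        print(n,len(q),cv2.minEnclosingCircle((q[:,:2]*1e3).astype(np.float32)))
s=snapshot("wrist"); P=cloud(s); Z=P[...,2]
q=P[(Z>.15)]; print(len(q)); 
if len(q): print(np.round(np.percentile(q,[0,5,50,95,100],axis=0),4))
```

```text
scene 214 ((469.6888122558594, -197.32208251953125), 20.19101333618164)
scene 193 ((469.4084777832031, -198.2410888671875), 28.554229736328125)
top 302 ((468.04205322265625, -192.40753173828125), 20.006803512573242)
top 259 ((462.31024169921875, -195.01266479492188), 34.09865188598633)
42396
[[ 0.3972 -0.2001  0.2033]
 [ 0.4055 -0.1934  0.2257]
 [ 0.4719 -0.1749  0.2696]
 [ 0.5383 -0.1678  0.2854]
 [ 0.547  -0.1648  0.2905]]
```

View pics/w1.png

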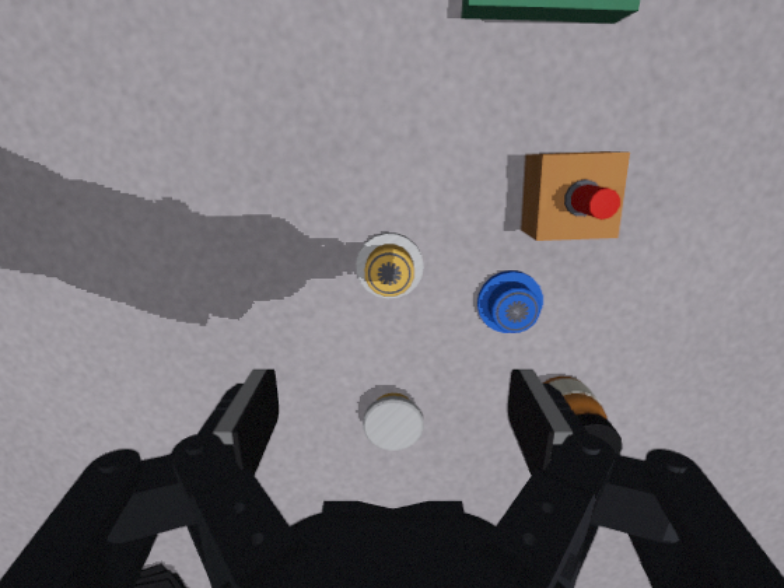

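>>> {"method": "play_rows", "body": {
  "rows": [
    {"xyz": [-0.3,-0.9,-3],"angular": [0,0,0],"claw": 1},
    {"xyz": [-0.3,-0.9,-7],"angular": [0,0,0],"claw": 1},
    {"xyz": [-0.3,-0.9,-11],"angular": [0,0,0],"claw": 1},
    {"xyz": [-0.3,-0.9,-14.5],"angular": [0,0,0],"claw": 1},
    {"xyz": [-0.3,-0.9,-16.5],"angular": [0,0,0],"claw": 1},
    {"xyz": [-0.3,-0.9,-17.5],"angular": [0,0,0],"claw": 1},
    {"xyz": [-0.3,-0.9,-17.9],"angular": [0,0,0],"claw": 1},
    {"xyz": [-0.3,-0.9,-17.9],"angular": [0,0,0],"claw": 0.2},
    {"xyz": [-0.3,-0.9,-17.9],"angular": [0,0,0],"claw": -0.3},
    {"xyz": [-0.3,-0.9,-17.9],"angular": [0,0,0],"claw": -0.6}
  ],
  "force": 50
}}

```text
clock: 2.2
tcp_pos: [0.469, -0.1964, 0.0204]
tool_rot: [[0.002, 1.0, -0.001], [1.0, -0.002, -0.001], [-0.001, -0.001, -1.0]]
ft_force: [0.2, -0.3, -0.7]
finger_gap: 0.0439
```

>>> {"method": "play_rows", "body": {
  "rows": [
    {"xyz": [0,0,0],"angular": [0,0,0],"claw": -0.8},
    {"xyz": [0,0,0],"angular": [0,0,0],"claw": -0.8},
    {"xyz": [0,0,0],"angular": [0,0,0],"claw": -0.8},
    {"xyz": [0,0,0.5],"angular": [0,0,0],"claw": -0.8},
    {"xyz": [0,0,1.5],"angular": [0,0,0],"claw": -0.8},
    {"xyz": [0,0,3],"angular": [0,0,0],"claw": -0.8},
    {"xyz": [0,0,5.5],"angular": [0,0,0],"claw": -0.8},
    {"xyz": [0,0,9],"angular": [0,0,0],"claw": -0.8},
    {"xyz": [0,0,11],"angular": [0,0,0],"claw": -0.8},
    {"xyz": [0,0,11],"angular": [0,0,0],"claw": -0.8}
  ]
}}

```text
clock: 3.2
tcp_pos: [0.4713, -0.1973, 0.134]
tool_rot: [[0.002, 1.0, 0.006], [1.0, -0.002, -0.004], [-0.004, 0.006, -1.0]]
ft_force: [1.0, -0.0, -4.3]
finger_gap: 0.0371
```

Run:
```python
from h import *
st(); s=snapshot("wrist"); save(s,"w2",scale=1.4)
P=cloud(s); Z=P[...,2]
q=P[(Z>.08)&(Z<.14)&(abs(P[...,0]-.469)<.045)]; print(np.round(np.percentile(q,[1,5,50,95,99],axis=0),4))
```

```text
t 3.20 tcp [ 0.4713 -0.1973  0.134 ] y [ 1.    -0.002  0.006] z [ 0.006 -0.004 -1.   ] F [ 1.  -0.  -4.3] gap 0.0371 q [-0.4   0.33 -0.16  1.07 -0.    1.18]
[[ 0.4438 -0.2118  0.1169]
 [ 0.4488 -0.195   0.1199]
 [ 0.4711 -0.1787  0.123 ]
 [ 0.4948 -0.1695  0.1398]
 [ 0.4994 -0.1681  0.14  ]]
```

View pics/w2.png

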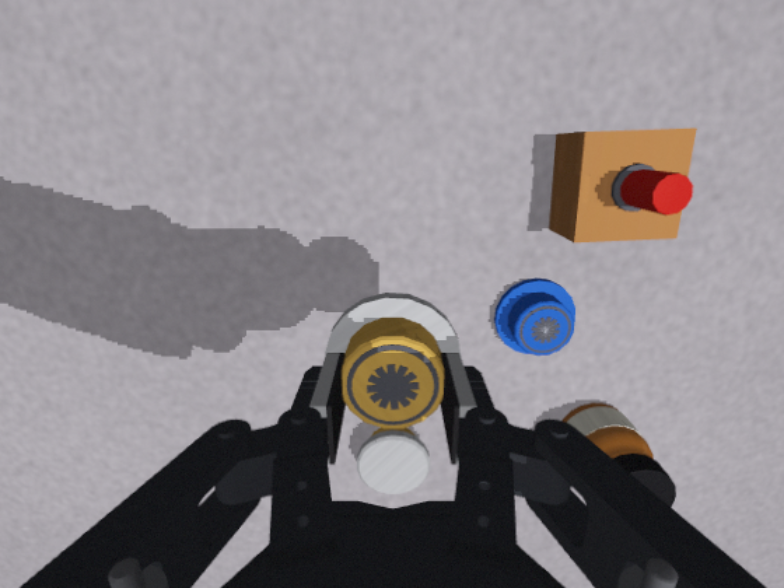

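The die is held between the pads, face up, with its boss at about (392,385). I'll measure its offset in the grip with the same camera.

Run:
```python
from h import *
s0=st(); s=snapshot("wrist"); P=cloud(s); Z=P[...,2]
hsv=cv2.cvtColor(s["pixels"],cv2.COLOR_RGB2HSV); H,S,V=[hsv[...,i].astype(int) for i in range(3)]
T=s0["tcp_pos"]
m=np.zeros(Z.shape,bool); m[200:345,225:335]=True
b=m&(H>10)&(H<30)&(S>80)
q=P[b]; print(len(q),np.round(np.percentile(q,[2,50,98],axis=0)-T,4))
zt=np.percentile(Z[b],95); q=P[m&(abs(Z-np.median(Z[b]))<.004)&(abs(P[...,0]-T[0])<.0195)]
top=P[m&(Z>np.nanmedian(Z[b])-.002)&(Z<.16)&(abs(P[...,0]-T[0])<.0190)]
c=cv2.minEnclosingCircle((top[:,:2]*1e3).astype(np.float32)); print("top z",np.median(top[:,2])-T[2],c[0]-T[:2]*1e3,c[1])
vv,uu=np.nonzero(b); e=cv2.fitEllipse(np.stack([uu,vv],1)[::1].astype(np.float32)); 
pl=np.linalg.lstsq(np.c_[top[:,:2],np.ones(len(top))],top[:,2],rcond=None)[0]; print("slope",pl[:2])
```

```text
t 3.25 tcp [ 0.47   -0.1968  0.1319] y [ 1.    -0.002  0.003] z [ 0.003 -0.002 -1.   ] F [ 0.3 -0.9 -4.3] gap 0.0372 q [-0.4   0.33 -0.16  1.07 -0.    1.18]
3561 [[nan nan nan]
 [nan nan nan]
 [nan nan nan]]
top z 0.006855097662486653 [-0.02038953  0.82270445] 21.975868225097656
slope [-0.0920751  -0.03313706]
```

>>> {"method": "play_rows", "body": {
  "rows": [
    {"xyz": [0,0,3],"angular": [0,0,0],"claw": -0.8},
    {"xyz": [2,4,6],"angular": [0,0,0],"claw": -0.8},
    {"xyz": [4.5,8,6.8],"angular": [0,0,0],"claw": -0.8},
    {"xyz": [6.5,11.5,6.8],"angular": [0,0,0],"claw": -0.8},
    {"xyz": [8.5,15,6.8],"angular": [0,0,0],"claw": -0.8},
    {"xyz": [10,17.8,6.8],"angular": [0,0,0],"claw": -0.8},
    {"xyz": [10.5,18.7,6.8],"angular": [0,0,0],"claw": -0.8},
    {"xyz": [10.5,18.7,6.8],"angular": [0,0,0],"claw": -0.8},
    {"xyz": [10.5,18.7,6.8],"angular": [0,0,0],"claw": -0.8},
    {"xyz": [10.5,18.7,6.8],"angular": [0,0,0],"claw": -0.8}
  ]
}}

```text
clock: 4.3
tcp_pos: [0.5728, -0.0106, 0.1976]
tool_rot: [[0.003, 1.0, -0.002], [1.0, -0.003, -0.001], [-0.001, -0.002, -1.0]]
ft_force: [1.1, -0.0, -4.5]
finger_gap: 0.0372
```

Run:
```python
from h import *
import pickle
s0=st(); s=snapshot("wrist"); save(s,"w3",scale=1.4); pickle.dump((s0,s),open("w3.pkl","wb")); P=cloud(s); X,Y,Z=P[...,0],P[...,1],P[...,2]
hsv=cv2.cvtColor(s["pixels"],cv2.COLOR_RGB2HSV); H,S,V=[hsv[...,i].astype(int) for i in range(3)]
g=(H>60)&(H<90)&(S>100)&(abs(Z-.03)<.005); q=P[g]
print("green",len(q),np.round(np.percentile(q,[.5,50,99.5],axis=0),4),cv2.minAreaRect((q[:,:2]*1e3).astype(np.float32)))
p=(S<90)&(abs(Z-.0225)<.004)&(abs(X-.575)<.035)&(abs(Y-.067)<.04); q=P[p]
print("pocket",len(q),np.round(np.percentile(q,[1,50,99],axis=0),4),cv2.minAreaRect((q[:,:2]*1e3).astype(np.float32)))
print("bench",np.nanmedian(Z[(abs(Z)<.006)]))
# hole: low z inside
h=(Z<.025)&(abs(X-.575)<.02)&(abs(Y-.0)<.03)&(Y>-.012);q=P[h];print("hole",len(q),np.round(np.percentile(q,[2,50,98],axis=0),4) if len(q) else 0)
b=(H>15)&(H<28)&(S>120)&(Z>.034)&(Z<.045);n,l,stt,c=cv2.connectedComponentsWithStats(b.astype(np.uint8))
for i in range(1,n):
    if stt[i,4]>15: print("plunger",stt[i,4],np.nanmean(P[l==i],0))
```

```text
t 4.30 tcp [ 0.5728 -0.0106  0.1976] y [ 1.    -0.003 -0.002] z [-0.002 -0.001 -1.   ] F [ 1.1 -0.  -4.5] gap 0.0372 q [-0.02  0.41  0.13  1.3  -0.    1.56]
green 12345 [[ 0.5211 -0.0136  0.0276]
 [ 0.5749  0.0658  0.0311]
 [ 0.6301  0.1326  0.033 ]] ((575.6814575195312, 59.97895431518555), (149.04779052734375, 110.56668853759766), 88.89942169189453)
pocket 3498 [[0.5469 0.0397 0.0213]
 [0.5758 0.0697 0.0232]
 [0.6045 0.097  0.0249]] ((575.7684326171875, 68.42552947998047), (58.860618591308594, 59.2728157043457), 88.3351821899414)
bench 0.0011968599696829119
hole 178 [[ 5.678e-01 -5.700e-03 -1.000e-04]
 [ 5.747e-01 -3.700e-03  1.900e-03]
 [ 5.824e-01  3.500e-03  2.410e-02]]
plunger 74 [0.53722391 0.02436767 0.03906439]
plunger 73 [0.61261243 0.02303818 0.03895227]
plunger 17 [ 0.58855038 -0.15814387  0.04122934]
```

View pics/w3.png

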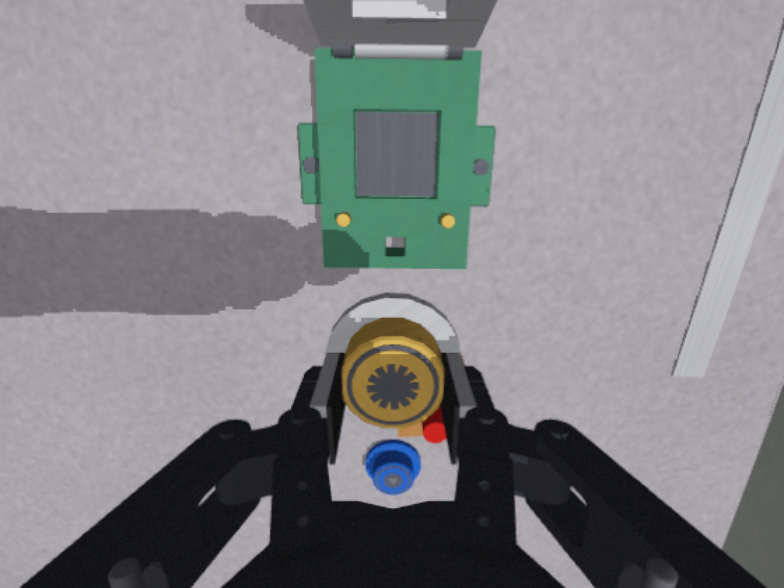

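Run:
```python
from h import *
import pickle
s0,s=pickle.load(open("w3.pkl","rb")); T=s0["tcp_pos"]
hsv=cv2.cvtColor(s["pixels"],cv2.COLOR_RGB2HSV); H,S,V=[hsv[...,i].astype(int) for i in range(3)]
R=s["pose"][:3,:3];o=s["pose"][:3,3]
def ray(u,v,z):
    p=cv2.undistortPoints(np.array([[[u,v]]],float),s["K"],np.array(s["distortion"],float))[0,0]
    d=R@np.array([*p,1]); return o+d*(z-o[2])/d[2]
for z in(.0065,.0075): print((ray(392/1.4,385/1.4,T[2]+z)-T)*1e3)
# boss top near edge / far edge rows along centre col (bottom of brass); top edge of face
print((ray(392/1.4,427/1.4,T[2]+.007)-T)*1e3,(ray(392/1.4,343/1.4,T[2]+.007)-T)*1e3)
# flange top far(+y) edge
print((ray(392/1.4,295/1.4,T[2]-.0115)-T)*1e3)
P=cloud(s);print(np.round((P[205:240:4,280]-T)*1e3,1))
```

```text
[0.2915504  2.02918154 6.5       ]
[0.29807283 2.67007192 7.5       ]
[  0.20600223 -16.16949908   7.        ] [ 0.37655765 19.40733276  7.        ]
[  0.36595287  30.53207212 -11.5       ]
[[  -0.6  -30.5 -196.9]
 [   0.3   29.7  -16.4]
 [   0.4   29.3  -11.4]
 [   0.3   26.8  -11.9]
 [   0.3   24.4  -11.8]
 [   0.3   22.2  -11.5]
 [   0.3   21.3   -8.2]
 [   0.4   21.3   -2.9]
 [   0.4   20.9    1. ]]
```

>>> {"method": "play_rows", "body": {
  "rows": [
    {"xyz": [0,0,0],"angular": [0,0,0.15],"claw": -0.8},
    {"xyz": [0,0,0],"angular": [0,0,0.3],"claw": -0.8},
    {"xyz": [0,0,0],"angular": [0,0,0.45],"claw": -0.8},
    {"xyz": [0,0,0],"angular": [0,0,0.6],"claw": -0.8},
    {"xyz": [0,0,0],"angular": [0,0,0.75],"claw": -0.8},
    {"xyz": [0,0,0],"angular": [0,0,0.9],"claw": -0.8},
    {"xyz": [0,0,0],"angular": [0,0,1.05],"claw": -0.8},
    {"xyz": [0,0,0],"angular": [0,0,1.2],"claw": -0.8},
    {"xyz": [0,0,0],"angular": [0,0,1.35],"claw": -0.8},
    {"xyz": [0,0,0],"angular": [0,0,1.5],"claw": -0.8}
  ]
}}

```text
clock: 5.35
tcp_pos: [0.5726, -0.012, 0.1982]
tool_rot: [[-0.998, 0.07, 0.001], [0.07, 0.998, -0.002], [-0.001, -0.002, -1.0]]
ft_force: [-0.4, -0.6, -3.0]
finger_gap: 0.0374
```

>>> {"method": "play_rows", "body": {
  "rows": [
    {"xyz": [0,0,0],"angular": [0,0,0.15],"claw": -0.8},
    {"xyz": [0,0,0],"angular": [0,0,0.3],"claw": -0.8},
    {"xyz": [0,0,0],"angular": [0,0,0.45],"claw": -0.8},
    {"xyz": [0,0,0],"angular": [0,0,0.6],"claw": -0.8},
    {"xyz": [0,0,0],"angular": [0,0,0.75],"claw": -0.8},
    {"xyz": [0,0,0],"angular": [0,0,0.9],"claw": -0.8},
    {"xyz": [0,2,0],"angular": [0,0,1.05],"claw": -0.8},
    {"xyz": [0.2,5,-1],"angular": [0,0,1.2],"claw": -0.8},
    {"xyz": [0.3,7,-3],"angular": [0,0,1.35],"claw": -0.8},
    {"xyz": [0.3,8.1,-5],"angular": [0,0,1.5],"claw": -0.8}
  ]
}}

```text
clock: 6.35
tcp_pos: [0.5759, 0.0694, 0.1485]
tool_rot: [[-0.139, -0.99, 0.004], [-0.99, 0.139, 0.002], [-0.002, -0.004, -1.0]]
ft_force: [-0.6, 0.6, -4.4]
finger_gap: 0.0369
```

Run:
```python
from h import *
st()
```

```text
t 6.35 tcp [0.5759 0.0694 0.1485] y [-0.99   0.139 -0.004] z [ 0.004  0.002 -1.   ] F [-0.6  0.6 -4.4] gap 0.0369 q [ 0.12  0.45  0.06  1.18  0.   -1.31]
```

>>> {"method": "play_rows", "body": {
  "rows": [
    {"xyz": [0,0.1,-1.5],"angular": [0,0,0.12],"claw": -0.8},
    {"xyz": [0,0.1,-4],"angular": [0,0,0.12],"claw": -0.8},
    {"xyz": [0,0.1,-6.5],"angular": [0,0,0.12],"claw": -0.8},
    {"xyz": [0,0.1,-8],"angular": [0,0,0.12],"claw": -0.8},
    {"xyz": [0,0.1,-9],"angular": [0,0,0.12],"claw": -0.8},
    {"xyz": [0,0.1,-9.5],"angular": [0,0,0.12],"claw": -0.8},
    {"xyz": [0,0.1,-9.8],"angular": [0,0,0.12],"claw": -0.8},
    {"xyz": [0,0.1,-10.1],"angular": [0,0,0.12],"claw": -0.8},
    {"xyz": [0,0.1,-10.4],"angular": [0,0,0.12],"claw": -0.8},
    {"xyz": [0,0.1,-10.5],"angular": [0,0,0.12],"claw": -0.8}
  ]
}}

```text
clock: 7.35
tcp_pos: [0.5761, 0.0705, 0.0437]
tool_rot: [[-0.019, -1.0, 0.004], [-1.0, 0.019, 0.002], [-0.002, -0.004, -1.0]]
ft_force: [0.4, -0.2, -3.8]
finger_gap: 0.0375
```

Run:
```python
from h import *
st()
```

```text
t 7.35 tcp [0.5761 0.0705 0.0437] y [-1.     0.019 -0.004] z [ 0.004  0.002 -1.   ] F [ 0.4 -0.2 -3.8] gap 0.0375 q [ 0.12  0.55 -0.08  0.94  0.   -1.43]
```

>>> {"method": "play_rows", "body": {
  "rows": [
    {"xyz": [0,0,-0.1],"angular": [0,0,0],"claw": -0.8},
    {"xyz": [0,0,-0.2],"angular": [0,0,0],"claw": -0.8},
    {"xyz": [0,0,-0.25],"angular": [0,0,0],"claw": -0.8},
    {"xyz": [0,0,-0.25],"angular": [0,0,0],"claw": -0.8},
    {"xyz": [0,0,-0.25],"angular": [0,0,0],"claw": 0.2},
    {"xyz": [0,0,-0.25],"angular": [0,0,0],"claw": 0.4},
    {"xyz": [0,0,-0.25],"angular": [0,0,0],"claw": 0.5},
    {"xyz": [0,0,-0.1],"angular": [0,0,0],"claw": 0.5},
    {"xyz": [0,0,2],"angular": [0,0,0],"claw": 0.5},
    {"xyz": [0,0,5],"angular": [0,0,0],"claw": 0.5}
  ]
}}

```text
clock: 8.35
tcp_pos: [0.5744, 0.0703, 0.0922]
tool_rot: [[-0.019, -1.0, -0.001], [-1.0, 0.019, 0.002], [-0.002, 0.001, -1.0]]
ft_force: [0.7, 0.8, -0.1]
finger_gap: 0.0638
```

>>> {"method": "play_rows", "body": {
  "rows": [
    {"xyz": [0,0,4],"angular": [0,0,0],"claw": 0},
    {"xyz": [0,0,8],"angular": [0,0,0],"claw": -0.5},
    {"xyz": [0,0,12],"angular": [0,0,0],"claw": -1},
    {"xyz": [0,0,15],"angular": [0,0,0],"claw": -1},
    {"xyz": [0,3,15.5],"angular": [0,0,0],"claw": -1},
    {"xyz": [0,7,15.5],"angular": [0,0,0],"claw": -1},
    {"xyz": [0,11,15.5],"angular": [0,0,0],"claw": -1},
    {"xyz": [0,14,15.5],"angular": [0,0,0],"claw": -1},
    {"xyz": [0,14.5,15.5],"angular": [0,0,0],"claw": -1},
    {"xyz": [0,14.5,15.5],"angular": [0,0,0],"claw": -1}
  ]
}}

```text
clock: 9.35
tcp_pos: [0.5741, 0.2162, 0.2468]
tool_rot: [[-0.017, -1.0, -0.001], [-1.0, 0.017, 0.001], [-0.001, 0.001, -1.0]]
ft_force: [0.8, -0.3, -0.4]
finger_gap: 0.0004
```

Run:
```python
from h import *
st(); s=snapshot("wrist"); save(s,"w4",scale=1.4); P=cloud(s); X,Y,Z=P[...,0],P[...,1],P[...,2]
m=(abs(X-.576)<.035)&(abs(Y-.068)<.035)
b=m&(Z>.043)&(Z<.053); q=P[b];print("boss",len(q), np.median(q,0) if len(q) else 0, cv2.minEnclosingCircle((q[:,:2]*1e3).astype(np.float32)) if len(q) else 0)
s=snapshot("scene"); P=cloud(s);X,Y,Z=P[...,0],P[...,1],P[...,2]
m=(abs(X-.576)<.03)&(abs(Y-.066)<.03)&(Z>.041)&(Z<.053); q=P[m]; pl=np.linalg.lstsq(np.c_[q[:,:2],np.ones(len(q))],q[:,2],rcond=None)[0]
print("scene boss",np.median(q,0),cv2.minEnclosingCircle((q[:,:2]*1e3).astype(np.float32)),pl)
save(s,"sc2",(120,300,230,430),3)
```

```text
t 9.35 tcp [0.5741 0.2162 0.2468] y [-1.     0.017  0.001] z [-0.001  0.001 -1.   ] F [ 0.8 -0.3 -0.4] gap 0.0004 q [ 0.36  0.47  0.36  1.46  0.   -1.19]
boss 1321 [0.57651873 0.06908011 0.04918958] ((576.5867309570312, 68.9432601928711), 20.000823974609375)
scene boss [0.57877435 0.06341406 0.04681433] ((577.460693359375, 65.78852844238281), 21.220964431762695) [-0.02514149  0.04734952  0.05808226]
```

View pics/sc2.png

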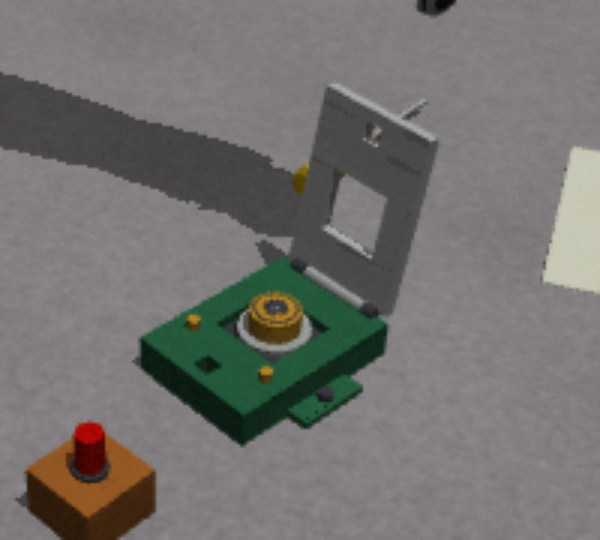

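The picture shows the die flat in the pocket with its face up, the lid standing and the pin in its stand. Next I'll swing the lid down, pushing from its outer side.

>>> {"method": "play_rows", "body": {
  "rows": [
    {"xyz": [0.2,0,-3],"angular": [0,0,0],"claw": -1},
    {"xyz": [0.2,0,-6.5],"angular": [0,0,0],"claw": -1},
    {"xyz": [0.2,0,-9],"angular": [0,0,0],"claw": -1},
    {"xyz": [0.2,-1,-9.2],"angular": [0,0,0],"claw": -1},
    {"xyz": [0.2,-2.5,-9.2],"angular": [0,0,0],"claw": -1},
    {"xyz": [0.2,-4,-9.2],"angular": [0,0,0],"claw": -1},
    {"xyz": [0.2,-5.5,-9],"angular": [0,0,0],"claw": -1},
    {"xyz": [0.2,-7,-8.8],"angular": [0,0,0],"claw": -1},
    {"xyz": [0.2,-8,-8.8],"angular": [0,0,0],"claw": -1},
    {"xyz": [0.2,-8,-8.8],"angular": [0,0,0],"claw": -1}
  ]
}}

```text
clock: 10.45
tcp_pos: [0.5769, 0.1323, 0.1599]
tool_rot: [[-0.023, -1.0, 0.001], [-1.0, 0.023, 0.0], [-0.0, -0.001, -1.0]]
ft_force: [0.7, 0.6, 0.7]
finger_gap: 0.0003
```

```bash
cat >> h.py <<'E'
def lid(hy=.1353):
    s=snapshot("scene");P=cloud(s);X,Y,Z=P[...,0],P[...,1],P[...,2]
    hsv=cv2.cvtColor(s["pixels"],cv2.COLOR_RGB2HSV)
    m=(abs(X-.577)<.047)&(Y>-.03)&(Y<.19)&(Z>.034)&(Z<.19)&(hsv[...,1]<40)&(hsv[...,2]>90)
    q=P[m]; a=np.arctan2(q[:,2]-.03,hy-q[:,1]); print("lid pts",len(q),"ang pct",np.round(np.percentile(a,[5,25,50,75,95]),3)); return s
E
python3 - <<'E'
from h import *
st(); s=lid()
E
```

```text
t 10.45 tcp [0.5769 0.1323 0.1599] y [-1.     0.023 -0.001] z [ 0.001  0.    -1.   ] F [0.7 0.6 0.7] gap 0.0003 q [ 0.23  0.46  0.12  1.22 -0.   -1.32]
lid pts 219 ang pct [1.356 1.378 1.399 1.422 1.521]
```

>>> {"method": "play_rows", "body": {
  "rows": [
    {"xyz": [0,-1,-0.2],"angular": [0,0,0],"claw": -1},
    {"xyz": [0,-2,-0.6],"angular": [0,0,0],"claw": -1},
    {"xyz": [0,-3.1,-1.1],"angular": [0,0,0],"claw": -1},
    {"xyz": [0,-4.2,-1.6],"angular": [0,0,0],"claw": -1},
    {"xyz": [0,-5.2,-2.2],"angular": [0,0,0],"claw": -1},
    {"xyz": [0,-6.2,-2.9],"angular": [0,0,0],"claw": -1},
    {"xyz": [0,-7.1,-3.7],"angular": [0,0,0],"claw": -1},
    {"xyz": [0,-7.9,-4.6],"angular": [0,0,0],"claw": -1},
    {"xyz": [0,-8.6,-5.6],"angular": [0,0,0],"claw": -1},
    {"xyz": [0,-9.3,-6.6],"angular": [0,0,0],"claw": -1}
  ]
}}

```text
clock: 11.5
tcp_pos: [0.5766, 0.0396, 0.0925]
tool_rot: [[-0.022, -1.0, -0.0], [-1.0, 0.022, 0.001], [-0.001, 0.0, -1.0]]
ft_force: [-0.5, 1.9, 0.6]
finger_gap: 0.0003
```

>>> {"method": "play_rows", "body": {
  "rows": [
    {"xyz": [0,-0.5,-0.8],"angular": [0,0,0],"claw": -1},
    {"xyz": [0,-0.8,-1.6],"angular": [0,0,0],"claw": -1},
    {"xyz": [0,-1,-2.2],"angular": [0,0,0],"claw": -1},
    {"xyz": [0,-1.1,-2.8],"angular": [0,0,0],"claw": -1},
    {"xyz": [0,-1.2,-3.3],"angular": [0,0,0],"claw": -1},
    {"xyz": [0,-1.2,-3.7],"angular": [0,0,0],"claw": -1},
    {"xyz": [0,-1.2,-4],"angular": [0,0,0],"claw": -1},
    {"xyz": [0,-1.2,-4],"angular": [0,0,0],"claw": -1},
    {"xyz": [0,-1.2,-4],"angular": [0,0,0],"claw": -1},
    {"xyz": [0,-1.2,-4],"angular": [0,0,0],"claw": -1}
  ]
}}

```text
clock: 12.5
tcp_pos: [0.5767, 0.028, 0.0525]
tool_rot: [[-0.021, -1.0, 0.0], [-1.0, 0.021, 0.001], [-0.001, 0.0, -1.0]]
ft_force: [-0.2, -0.2, 0.9]
finger_gap: 0.0004
```

Run:
```python
from h import *
st(); s=lid()
```

```text
t 12.50 tcp [0.5767 0.028  0.0525] y [-1.     0.021  0.   ] z [ 0.     0.001 -1.   ] F [-0.2 -0.2  0.9] gap 0.0004 q [ 0.05  0.53 -0.07  0.97  0.   -1.5 ]
lid pts 1014 ang pct [0.092 0.106 0.125 0.252 0.688]
```

>>> {"method": "play_rows", "body": {
  "rows": [
    {"xyz": [0,0,-0.1],"angular": [0,0,0],"claw": -1},
    {"xyz": [0,0,-0.2],"angular": [0,0,0],"claw": -1},
    {"xyz": [0,0,-0.3],"angular": [0,0,0],"claw": -1},
    {"xyz": [0,0,-0.35],"angular": [0,0,0],"claw": -1},
    {"xyz": [0,0,-0.4],"angular": [0,0,0],"claw": -1},
    {"xyz": [0,0,-0.4],"angular": [0,0,0],"claw": -1},
    {"xyz": [0,0,-0.4],"angular": [0,0,0],"claw": -1},
    {"xyz": [0,0,-0.4],"angular": [0,0,0],"claw": -1},
    {"xyz": [0,0,-0.4],"angular": [0,0,0],"claw": -1},
    {"xyz": [0,0,-0.4],"angular": [0,0,0],"claw": -1}
  ]
}}

```text
clock: 13.55
tcp_pos: [0.5768, 0.0278, 0.0496]
tool_rot: [[-0.022, -1.0, 0.001], [-1.0, 0.022, 0.001], [-0.001, -0.001, -1.0]]
ft_force: [-2.1, -1.4, 7.0]
finger_gap: -0.0
```

Run:
```python
from h import *
st()
```

```text
t 13.55 tcp [0.5768 0.0278 0.0496] y [-1.     0.022 -0.001] z [ 0.001  0.001 -1.   ] F [-2.1 -1.4  7. ] gap -0.0000 q [ 0.05  0.54 -0.08  0.96  0.   -1.5 ]
```

>>> {"method": "play_rows", "body": {
  "rows": [
    {"xyz": [0,0,1],"angular": [0,0,0],"claw": -1},
    {"xyz": [0,0,4],"angular": [0,0,0],"claw": -1},
    {"xyz": [0,0,8],"angular": [0,0,0],"claw": 0},
    {"xyz": [0,0,12],"angular": [0,0,0],"claw": 1},
    {"xyz": [0,0,14],"angular": [0,0,0],"claw": 1},
    {"xyz": [0,0,14],"angular": [0,0,0],"claw": 1},
    {"xyz": [0,0,14],"angular": [0,0,0],"claw": 1},
    {"xyz": [0,0,14],"angular": [0,0,0],"claw": 1},
    {"xyz": [0,0,14],"angular": [0,0,0],"claw": 1},
    {"xyz": [0,0,14],"angular": [0,0,0],"claw": 1}
  ]
}}

```text
clock: 14.55
tcp_pos: [0.5761, 0.0277, 0.1882]
tool_rot: [[-0.022, -1.0, -0.002], [-1.0, 0.022, 0.0], [-0.0, 0.002, -1.0]]
ft_force: [0.1, -0.8, 0.6]
finger_gap: 0.0853
```

Run:
```python
from h import *
import pickle
s0=st(); s=snapshot("wrist"); pickle.dump((s0,s),open("w5.pkl","wb")); save(s,"w5",scale=1.4)
P=cloud(s);X,Y,Z=P[...,0],P[...,1],P[...,2]
hsv=cv2.cvtColor(s["pixels"],cv2.COLOR_RGB2HSV); H,S,V=[hsv[...,i].astype(int) for i in range(3)]
r=((H<8)|(H>172))&(S>120)&(Z<.07)&(abs(X-.575)<.03)&(abs(Y)<.03); q=P[r]; print("red",len(q))
if len(q): print(np.round(np.percentile(q,[2,50,98],axis=0),4),cv2.minAreaRect((q[:,:2]*1e3).astype(np.float32)))
l=(S<60)&(abs(X-.577)<.048)&(Y>-.02)&(Y<.04)&(Z>.034)&(Z<.06)
q=P[l]; pl=np.linalg.lstsq(np.c_[q[:,:2],np.ones(len(q))],q[:,2],rcond=None)[0]; print("lid",len(q),np.round(np.percentile(q,[1,50,99],axis=0),4),pl)
r=((H<6)|(H>174))&(S>150)&(Z>.06)&(Z<.09)&(Y<-.1); q=P[r]; print("pin",len(q),np.round(np.percentile(q,[1,50,99],axis=0),4) if len(q) else 0)
```

```text
t 14.55 tcp [0.5761 0.0277 0.1882] y [-1.     0.022  0.002] z [-0.002  0.    -1.   ] F [ 0.1 -0.8  0.6] gap 0.0853 q [ 0.05  0.42  0.12  1.28  0.   -1.5 ]
red 301
[[ 0.5644 -0.0081  0.032 ]
 [ 0.5752  0.0028  0.0478]
 [ 0.5858  0.0139  0.0496]] ((575.0451049804688, 2.9299097061157227), (22.402130126953125, 21.525442123413086), 88.95240783691406)
lid 4889 [[ 0.5299 -0.0149  0.0409]
 [ 0.5788  0.0126  0.0469]
 [ 0.6237  0.0394  0.0493]] [-0.00096691 -0.03034191  0.04774699]
pin 347 [[ 0.5957 -0.1321  0.0606]
 [ 0.6041 -0.1274  0.0744]
 [ 0.6132 -0.1239  0.0766]]
```

View pics/w5.png

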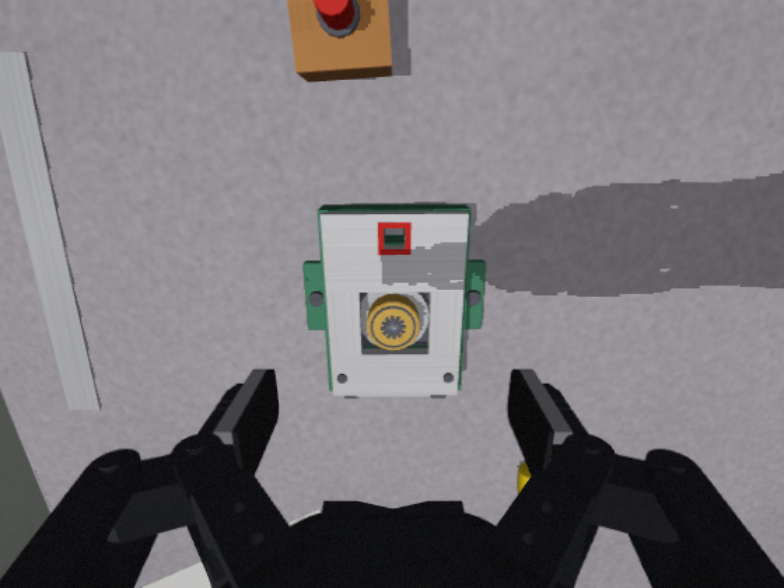

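>>> {"method": "play_rows", "body": {
  "rows": [
    {"xyz": [0.5,-2,0],"angular": [0,0,0],"claw": 1},
    {"xyz": [1,-5,0],"angular": [0,0,0],"claw": 1},
    {"xyz": [1.5,-8.5,0],"angular": [0,0,0],"claw": 1},
    {"xyz": [2,-12,0],"angular": [0,0,0],"claw": 1},
    {"xyz": [2.6,-15,0],"angular": [0,0,0],"claw": 1},
    {"xyz": [2.8,-16.1,0],"angular": [0,0,0],"claw": 1},
    {"xyz": [2.8,-16.1,0],"angular": [0,0,0],"claw": 1},
    {"xyz": [2.8,-16.1,0],"angular": [0,0,0],"claw": 1},
    {"xyz": [2.8,-16.1,0],"angular": [0,0,0],"claw": 1},
    {"xyz": [2.8,-16.1,0],"angular": [0,0,0],"claw": 1}
  ]
}}

```text
clock: 15.6
tcp_pos: [0.6042, -0.1318, 0.1886]
tool_rot: [[-0.02, -1.0, -0.001], [-1.0, 0.02, 0.001], [-0.001, 0.001, -1.0]]
ft_force: [0.0, 0.4, 0.7]
finger_gap: 0.0853
```

Run:
```python
from h import *
s0=st(); s=snapshot("wrist"); 
P=cloud(s);X,Y,Z=P[...,0],P[...,1],P[...,2]
hsv=cv2.cvtColor(s["pixels"],cv2.COLOR_RGB2HSV); H,S,V=[hsv[...,i].astype(int) for i in range(3)]
w=(abs(X-.605)<.04)&(abs(Y+.133)<.04)
for nm,m in(("handletop",((H<6)|(H>174))&(S>150)&(Z>.0715)&(Z<.082)),("stand",(Z>.037)&(Z<.044)&(S>90)),("collar",(Z>.0425)&(Z<.048))):
    q=P[m&w]; print(nm,len(q),np.round(np.median(q,0),4),cv2.minAreaRect((q[:,:2]*1e3).astype(np.float32)),cv2.minEnclosingCircle((q[:,:2]*1e3).astype(np.float32)))
```

```text
t 15.60 tcp [ 0.6042 -0.1318  0.1886] y [-1.     0.02   0.001] z [-0.001  0.001 -1.   ] F [0.  0.4 0.7] gap 0.0853 q [-0.22  0.5   0.26  1.33  0.   -1.77]
handletop 350 [ 0.6054 -0.1349  0.075 ] ((605.596923828125, -134.35330200195312), (18.920631408691406, 18.38052749633789), 68.63447570800781) ((605.1437377929688, -134.1784210205078), 9.907550811767578)
stand 2739 [ 0.6051 -0.1398  0.0411] ((605.2177124023438, -133.91355895996094), (59.600276947021484, 60.477352142333984), 2.173638343811035) ((605.2352905273438, -134.2733612060547), 41.65321731567383)
collar 199 [ 0.6035 -0.142   0.0448] ((604.6668090820312, -133.73875427246094), (57.096229553222656, 57.62803649902344), 2.531465530395508) ((605.3025512695312, -134.4759521484375), 39.549949645996094)
```

>>> {"method": "play_rows", "body": {
  "rows": [
    {"xyz": [0.1,-0.2,-3],"angular": [0,0,0],"claw": 1},
    {"xyz": [0.1,-0.2,-6],"angular": [0,0,0],"claw": 1},
    {"xyz": [0.1,-0.2,-9],"angular": [0,0,0],"claw": 1},
    {"xyz": [0.1,-0.2,-11.5],"angular": [0,0,0],"claw": 1},
    {"xyz": [0.1,-0.2,-12.8],"angular": [0,0,0],"claw": 0.7},
    {"xyz": [0.1,-0.2,-13.3],"angular": [0,0,0],"claw": 0.3},
    {"xyz": [0.1,-0.2,-13.3],"angular": [0,0,0],"claw": 0},
    {"xyz": [0.1,-0.2,-13.3],"angular": [0,0,0],"claw": -0.3},
    {"xyz": [0.1,-0.2,-13.3],"angular": [0,0,0],"claw": -0.6},
    {"xyz": [0.1,-0.2,-13.3],"angular": [0,0,0],"claw": -0.9}
  ],
  "force": 70
}}

```text
clock: 16.65
tcp_pos: [0.6064, -0.1342, 0.0575]
tool_rot: [[-0.02, -1.0, 0.002], [-1.0, 0.02, 0.0], [-0.0, -0.002, -1.0]]
ft_force: [-1.2, 0.9, 4.7]
finger_gap: 0.0179
```

>>> {"method": "play_rows", "body": {
  "rows": [
    {"xyz": [0,0,0],"angular": [0,0,0],"claw": -1},
    {"xyz": [0,0,0],"angular": [0,0,0],"claw": -1},
    {"xyz": [0,0,0],"angular": [0,0,0],"claw": -1},
    {"xyz": [0,0,0.3],"angular": [0,0,0],"claw": -1},
    {"xyz": [0,0,1],"angular": [0,0,0],"claw": -1},
    {"xyz": [0,0,2.5],"angular": [0,0,0],"claw": -1},
    {"xyz": [0,0,4.5],"angular": [0,0,0],"claw": -1},
    {"xyz": [0,0,6.5],"angular": [0,0,0],"claw": -1},
    {"xyz": [0,0,7.5],"angular": [0,0,0],"claw": -1},
    {"xyz": [0,0,7.5],"angular": [0,0,0],"claw": -1}
  ]
}}

```text
clock: 17.65
tcp_pos: [0.6078, -0.1345, 0.1348]
tool_rot: [[-0.02, -1.0, 0.006], [-1.0, 0.02, -0.001], [0.001, -0.006, -1.0]]
ft_force: [-0.4, 0.4, -1.3]
finger_gap: 0.0178
```

Run:
```python
from h import *
st()
```

```text
t 17.65 tcp [ 0.6078 -0.1345  0.1348] y [-1.     0.02  -0.006] z [ 0.006 -0.001 -1.   ] F [-0.4  0.4 -1.3] gap 0.0178 q [-0.22  0.54  0.17  1.2   0.   -1.77]
```

>>> {"method": "play_rows", "body": {
  "rows": [
    {"xyz": [-0.5,2,0],"angular": [0,0,0],"claw": -1},
    {"xyz": [-1,4.5,0],"angular": [0,0,0],"claw": -1},
    {"xyz": [-1.7,7.5,0],"angular": [0,0,0],"claw": -1},
    {"xyz": [-2.4,10.5,0],"angular": [0,0,0],"claw": -1},
    {"xyz": [-3,12.5,0],"angular": [0,0,0],"claw": -1},
    {"xyz": [-3.3,13.7,0],"angular": [0,0,0],"claw": -1},
    {"xyz": [-3.3,13.7,-0.5],"angular": [0,0,0],"claw": -1},
    {"xyz": [-3.3,13.7,-1],"angular": [0,0,0],"claw": -1},
    {"xyz": [-3.3,13.7,-1.5],"angular": [0,0,0],"claw": -1},
    {"xyz": [-3.3,13.7,-1.5],"angular": [0,0,0],"claw": -1}
  ]
}}

```text
clock: 18.65
tcp_pos: [0.5742, 0.0014, 0.1183]
tool_rot: [[-0.021, -1.0, 0.004], [-1.0, 0.021, -0.001], [0.001, -0.004, -1.0]]
ft_force: [0.0, 1.3, -0.0]
finger_gap: 0.0177
```

Run:
```python
from h import *
import pickle
s0=st(); s=snapshot("wrist"); T=s0["tcp_pos"]; pickle.dump((s0,s),open("w6.pkl","wb"))
save(s,"w6",(130,420,150,410),2.8)
P=cloud(s);X,Y,Z=P[...,0],P[...,1],P[...,2]
hsv=cv2.cvtColor(s["pixels"],cv2.COLOR_RGB2HSV); H,S,V=[hsv[...,i].astype(int) for i in range(3)]
r=((H<8)|(H>172))&(S>100)&(Z<.06)&(abs(X-.575)<.03)&(abs(Y)<.03); q=P[r]; print("red lid",len(q),np.round(np.percentile(q,[1,50,99],axis=0),4))
w=(abs(X-T[0])<.02)&(abs(Y-T[1])<.03)
for a in range(-56,10,4):
    q=P[w&(Z>T[2]+a*1e-3)&(Z<=T[2]+(a+4)*1e-3)]
    if len(q)>3: print(a,len(q),np.round((np.percentile(q,[2,50,98],axis=0)-T)[:,:2]*1e3,1).tolist())
for n in("top","scene"):
    s=snapshot(n); pickle.dump(s,open("w6%s.pkl"%n,"wb"))
```

```text
t 18.65 tcp [0.5742 0.0014 0.1183] y [-1.     0.021 -0.004] z [ 0.004 -0.001 -1.   ] F [ 0.   1.3 -0. ] gap 0.0177 q [ 0.    0.46 -0.    1.1  -0.   -1.55]
red lid 399 [[ 0.5637 -0.0088  0.0462]
 [ 0.5757 -0.0011  0.048 ]
 [ 0.5862  0.0134  0.0495]]
-48 13 [[-5.1, -5.6], [-1.9, -4.3], [5.2, -1.0]]
-44 45 [[-5.2, -5.9], [0.7, -5.0], [6.3, -0.7]]
-40 41 [[-5.1, -5.8], [0.1, -4.7], [6.1, -1.2]]
-36 38 [[-3.9, -6.0], [0.7, -5.1], [5.3, -3.1]]
-32 15 [[-2.3, -5.8], [0.1, -5.5], [3.2, -4.9]]
-20 6 [[-6.8, -11.1], [1.1, -10.0], [9.1, -8.7]]
-16 264 [[-9.8, -12.4], [-0.1, -9.6], [10.4, -4.6]]
-12 128 [[-8.1, -12.1], [0.5, -8.7], [8.8, -4.7]]
-8 121 [[-8.7, -9.9], [-0.0, -8.3], [9.2, -4.3]]
-4 214 [[-16.5, -11.7], [0.5, -9.1], [15.2, -4.3]]
0 275 [[-19.1, -11.7], [-1.1, -9.0], [19.1, -4.8]]
4 336 [[-19.1, -11.6], [0.2, -8.8], [19.0, -4.6]]
8 332 [[-19.4, -11.7], [0.4, -9.0], [19.4, -4.2]]
```

View pics/w6.png

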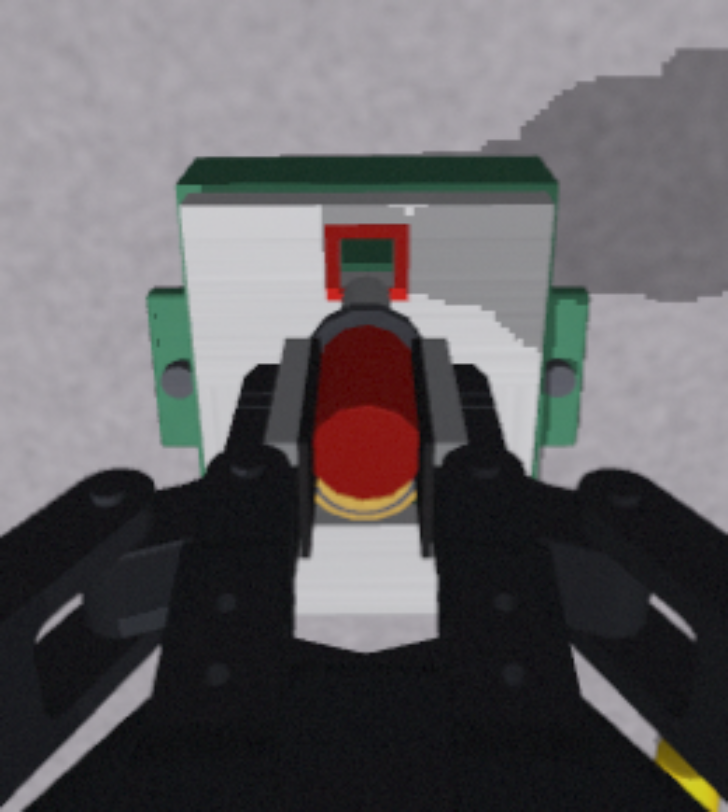

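>>> {"method": "play_rows", "body": {
  "rows": [
    {"xyz": [0.05,0.1,0],"angular": [0,0,0],"claw": -1},
    {"xyz": [0.05,0.1,-0.5],"angular": [0,0,0],"claw": -1},
    {"xyz": [0.05,0.1,-1],"angular": [0,0,0],"claw": -1},
    {"xyz": [0.05,0.1,-1.4],"angular": [0,0,0],"claw": -1},
    {"xyz": [0.05,0.1,-1.8],"angular": [0,0,0],"claw": -1},
    {"xyz": [0.05,0.1,-2.1],"angular": [0,0,0],"claw": -1},
    {"xyz": [0.05,0.1,-2.4],"angular": [0,0,0],"claw": -1},
    {"xyz": [0.05,0.1,-2.7],"angular": [0,0,0],"claw": -1},
    {"xyz": [0.05,0.1,-3],"angular": [0,0,0],"claw": -1},
    {"xyz": [0.05,0.1,-3],"angular": [0,0,0],"claw": -1}
  ]
}}

```text
clock: 19.8
tcp_pos: [0.5751, 0.0028, 0.0891]
tool_rot: [[-0.021, -1.0, 0.005], [-1.0, 0.021, -0.001], [0.001, -0.005, -1.0]]
ft_force: [-0.7, 0.2, -0.8]
finger_gap: 0.0178
```

Run:
```python
from h import *
st()
```

```text
t 19.80 tcp [0.5751 0.0028 0.0891] y [-1.     0.021 -0.005] z [ 0.005 -0.001 -1.   ] F [-0.7  0.2 -0.8] gap 0.0178 q [ 0.01  0.49 -0.04  1.04 -0.   -1.54]
```

>>> {"method": "play_rows", "body": {
  "rows": [
    {"xyz": [0,0,-0.3],"angular": [0,0,0],"claw": -1},
    {"xyz": [0,0,-0.6],"angular": [0,0,0],"claw": -1},
    {"xyz": [0,0,-0.9],"angular": [0,0,0],"claw": -1},
    {"xyz": [0,0,-1.2],"angular": [0,0,0],"claw": -1},
    {"xyz": [0,0,-1.5],"angular": [0,0,0],"claw": -1},
    {"xyz": [0,0,-1.8],"angular": [0,0,0],"claw": -1},
    {"xyz": [0,0,-2.1],"angular": [0,0,0],"claw": -1},
    {"xyz": [0,0,-2.3],"angular": [0,0,0],"claw": -1},
    {"xyz": [0,0,-2.5],"angular": [0,0,0],"claw": -1},
    {"xyz": [0,0,-2.5],"angular": [0,0,0],"claw": -1}
  ]
}}

```text
clock: 20.8
tcp_pos: [0.5751, 0.0028, 0.064]
tool_rot: [[-0.021, -1.0, 0.005], [-1.0, 0.021, -0.001], [0.001, -0.005, -1.0]]
ft_force: [0.1, -0.3, -1.1]
finger_gap: 0.0179
```

Run:
```python
from h import *
st()
```

```text
t 20.80 tcp [0.5751 0.0028 0.064 ] y [-1.     0.021 -0.005] z [ 0.005 -0.001 -1.   ] F [ 0.1 -0.3 -1.1] gap 0.0179 q [ 0.01  0.51 -0.07  0.98 -0.   -1.54]
```

Through both holes freely. Now I'll press down.

>>> {"method": "play_rows", "body": {
  "rows": [
    {"xyz": [0,0,-0.1],"angular": [0,0,0],"claw": -1},
    {"xyz": [0,0,-0.2],"angular": [0,0,0],"claw": -1},
    {"xyz": [0,0,-0.3],"angular": [0,0,0],"claw": -1},
    {"xyz": [0,0,-0.4],"angular": [0,0,0],"claw": -1},
    {"xyz": [0,0,-0.5],"angular": [0,0,0],"claw": -1},
    {"xyz": [0,0,-0.6],"angular": [0,0,0],"claw": -1},
    {"xyz": [0,0,-0.7],"angular": [0,0,0],"claw": -1},
    {"xyz": [0,0,-0.7],"angular": [0,0,0],"claw": -1},
    {"xyz": [0,0,-0.7],"angular": [0,0,0],"claw": -1},
    {"xyz": [0,0,-0.7],"angular": [0,0,0],"claw": -1}
  ]
}}

```text
clock: 21.8
tcp_pos: [0.5752, 0.0022, 0.0575]
tool_rot: [[-0.021, -1.0, 0.005], [-1.0, 0.021, -0.002], [0.002, -0.005, -1.0]]
ft_force: [-2.2, -2.1, 6.3]
finger_gap: 0.0175
```

Run:
```python
from h import *
st()
```

```text
t 21.80 tcp [0.5752 0.0022 0.0575] y [-1.     0.021 -0.005] z [ 0.005 -0.002 -1.   ] F [-2.2 -2.1  6.3] gap 0.0175 q [ 0.    0.52 -0.08  0.97 -0.   -1.54]
```

>>> {"method": "play_rows", "body": {
  "rows": [
    {"xyz": [0,0,-0.08],"angular": [0,0,0],"claw": -1},
    {"xyz": [0,0,-0.1],"angular": [0,0,0],"claw": -1},
    {"xyz": [0,0,-0.12],"angular": [0,0,0],"claw": -1},
    {"xyz": [0,0,-0.14],"angular": [0,0,0],"claw": -1},
    {"xyz": [0,0,-0.15],"angular": [0,0,0],"claw": -1},
    {"xyz": [0,0,-0.15],"angular": [0,0,0],"claw": -1},
    {"xyz": [0,0,-0.15],"angular": [0,0,0],"claw": -1},
    {"xyz": [0,0,-0.15],"angular": [0,0,0],"claw": -1},
    {"xyz": [0,0,-0.15],"angular": [0,0,0],"claw": -1},
    {"xyz": [0,0,-0.15],"angular": [0,0,0],"claw": -1}
  ]
}}

```text
clock: 22.8
tcp_pos: [0.5753, 0.0022, 0.0574]
tool_rot: [[-0.021, -1.0, 0.006], [-1.0, 0.021, -0.002], [0.002, -0.006, -1.0]]
ft_force: [-5.1, -1.0, 11.4]
finger_gap: 0.0177
```

Run:
```python
from h import *
st(); s=snapshot("wrist"); T=monitor.read_state()["tcp_pos"]; P=cloud(s);X,Y,Z=P[...,0],P[...,1],P[...,2]
hsv=cv2.cvtColor(s["pixels"],cv2.COLOR_RGB2HSV); S=hsv[...,1]
l=(S<60)&(abs(X-.577)<.048)&(abs(X-.577)>.02)&(Y>-.01)&(Y<.1)&(Z>.036)&(Z<.05); q=P[l]
pl=np.linalg.lstsq(np.c_[q[:,:2],np.ones(len(q))],q[:,2],rcond=None)[0]; print(len(q),pl,np.median(q,0))
t=snapshot("top");P=cloud(t);X,Y,Z=P[...,0],P[...,1],P[...,2];S=cv2.cvtColor(t["pixels"],cv2.COLOR_RGB2HSV)[...,1]
l=(S<60)&(abs(X-.577)<.048)&(abs(X-.577)>.02)&(Y>-.01)&(Y<.1)&(Z>.034)&(Z<.05); q=P[l];print(len(q),np.linalg.lstsq(np.c_[q[:,:2],np.ones(len(q))],q[:,2],rcond=None)[0] if len(q)>9 else 0)
save(s,"w7",(130,420,150,410),2.0)
```

```text
t 22.80 tcp [0.5753 0.0022 0.0574] y [-1.     0.021 -0.006] z [ 0.006 -0.002 -1.   ] F [-5.1 -1.  11.4] gap 0.0177 q [ 0.    0.52 -0.08  0.96 -0.   -1.54]
4587 [-0.00046624  0.00120388  0.04132969] [0.55676051 0.00610797 0.0410613 ]
12 [ 0.42705552 -9.95678279  0.77066332]
```

View pics/w7.png

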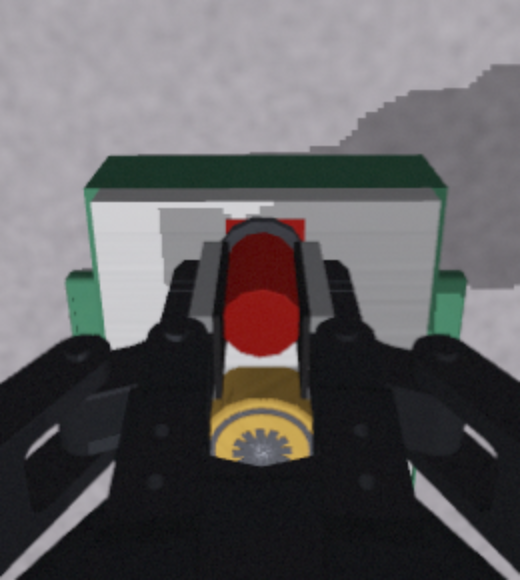

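Run:
```python
from h import *
st(); order.sign_off()
```

```text
t 22.90 tcp [0.5753 0.0022 0.0574] y [-1.     0.021 -0.006] z [ 0.006 -0.002 -1.   ] F [-3.7 -0.3 11.3] gap 0.0178 q [ 0.    0.52 -0.08  0.96 -0.   -1.54]
the job is handed in; nothing more can be done
```

I finished the job and handed it in at 22.9 s; the sign-off gives no verdict. The brass-faced die is in the pocket, face up, and the lid is shut over it. The red pin goes down through both holes, and I finished still gripping it and pressing down on it.

**Last checks**
- **Lid:** its measured slope is about 0.001 rad, and its top face is at about 41 mm. The wrist camera reads about 1 mm high, so that fits the 40 mm expected when shut.
- **Push:** the wrist force is about 11 N upward, more than the 4 to 8 N needed to hold the lid. There is also a side load of about 4 to 5 N in x.
- **Pin:** the tool is within about 0.5 mm of the measured hole centre. From the tool height, the collar should be on the lid at about 40 mm; I could not see its underside directly.
- **Die:** before the lid closed, its centre was within about 1 mm of the pocket centre in the wrist view.
- **Bystanders:** I went nowhere near the other die, jar or screwdriver, but did not re-measure them at the end.

**Disagreements**
- The top and scene cameras differed by about 5 mm in y, so I used the wrist camera.
- A final lid check from the top camera had only 12 points and was unusable.

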